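# Hang the hook-on parts caddy in the notch of the tub rail

## Robot

A 6-joint arm with a two-finger parallel gripper is mounted at the origin on the work surface. World frame = base frame: x ahead of the robot, y to its left, z up, the work surface at z = 0. Lengths are in m, angles in degrees, forces in N, time in s.
With the tool pointing down it reaches from about 0.4 to 0.825 m from the base axis. Payload 7 kg.
Tool frame: the origin (TCP) lies on the front face of the gripper's body, between the roots of the fingers; the fingertips stand 66 mm ahead of it and the grasp point (between the pads) lies 47 mm ahead of it; z points along the fingers, y is the line along which they close (so a half turn about z gives the same grasp; the last joint's range is limited). The gripper opens to 88 mm and grips with 3 to 60 N. Pads are 19 mm wide; open, the fingers measure 130 mm over their backs; the gripper's body (78 mm by 193 mm) begins 47 mm behind the grasp point.
Start: joints at [87.84, 20.546, 0.682, 0, -70.136, -16.507], TCP at [0.216, 0.639, 0.292] pointing down, gripper open.
Joint ranges: [-176.03, 176.03], [-82.01, 121.73], [-58.28, 71.71], [-173.87, 95.51], [-174.79, -0.11], [-173.66, 173.66]. Speed limits (degrees/s): [136.94, 136.94, 172.46, 180, 180, 180].

## Interface

Orientations are given as [roll, pitch, yaw] about the fixed x, y, z axes, in that order (R = Rz(yaw) Ry(pitch) Rx(roll)).
In Python, from plant import ctrl gives the robot as it stands.
- The arm moves only by the tool send_rows, never from a script. Its argument "deltas" is a list of rows, each a list of 2 entries, a list of its own where there are three numbers: the shift along the tool's x, y, z each as a share of 800 mm, from -1 to 1, then the turn about the tool's z as a share of 90 degrees, from -1 to 1. A call has exactly 5 rows; each row is the pose to reach, as a shift and turn from the pose commanded when the call began, along the tool's axes at that moment; what a row does not reach only later rows make up. A row lasts 1/12 s, in which the tool goes at most 41.7 mm and 7.16 degrees, less where a joint would pass 70% of its speed; a pose out of reach is approached as far as the arm can. A call with a number of a shift or a turn outside -1 to 1 is refused whole. A call with a gripper value outside its range is refused whole. "gripper" is the opening, from 0 (shut) to 1 (fully open), set as the call begins (left out, the last holds). The fingers move at their own pace and stop on an object; the grip force is fixed at half the most. Time passes only in rows, so rows that repeat a pose let the fingers close, or fill a call up. It gives the time, the measured TCP pose, the force, the opening and the grip force at its end, in the units of the state.
- ctrl.get_obs(): the state, without advancing time (a new reading comes with each control period).
- ctrl.snapshot(name): name is "scene" or "side" or "wrist"; returns a dict with "color" (420x560x3 uint8, red, green, blue), "vertical_fov" (degrees; the focal length in pixels is half the picture's height over the tangent of half this angle, whatever the lens; pixels are square), "cx", "cy" (the principal point, pixels), "k1" (the pictures are not rectified: a ray, as slopes to the right and down, at radius r is drawn at 1 + k1 r^2 times it, then the intrinsics apply), "rvec" (rotation vector, rad) and "tvec" (3), from world to camera coordinates, as OpenCV has them. Camera axes: x right, y down, z forward; pixel columns grow to the right and rows downward; lengths in m; the calibration is good to about 2 mm. A picture is of the moment at which its call begins. There is no depth.
- ctrl.close_job(): hands the job in; it is judged then, once.
Trained networks look in a picture, given as the dict that the camera call returned (one of the last four; its "shot" number tells which), for a name from the list of things; names that differ only in an ending like _2 or _b are one class to them, and where a whole thing is asked for, a point or a joint stands for the part that bears it (a point fixed in the world has none). Each returns a list of dicts, best first, with "conf" (0 to 1); they miss things now and then, are a little off and sometimes report something else, mostly with a low value. They report only what shows in the picture. A call takes as long as a camera call. They do not tell look-alikes from the thing itself.
- ctrl.boxes_of(picture, thing): "xy" ([column, row] as shares, 0 to 1, of the picture: columns of its width, rows of its height, amid what is visible of it).
- ctrl.cut_out(picture, thing): "pixels" (420x560 bool, what is visible of it) and "xy" ([column, row] as shares, 0 to 1, of the picture: columns of its width, rows of its height, amid what is visible of it).
The state is a dict: "clock": time; "joint_pos": joint angles; "qvel": joint speeds; "tau": joint torques, N m; "tool_pos": TCP position; "orientation": TCP orientation; "force": force on the tool from outside, world axes, zero at the start; "moment": the same for the moment, N m; "opening": finger opening in m; "gripper_force": force on a finger pad.
Only numpy, scipy, OpenCV 4.12 (cv2) and the standard library are available. Lean on these libraries where they do the work, as an engineer would, in place of code of your own. Each camera call takes 0.05 s, during which the arm holds its last target. There are 200 camera calls.

## Task

Pick up the steel parts caddy by its orange grip and hook its bent lip over the white nylon rail on the blue tub's rim, pan inside the tub. With light pressure feel along the rail until the lip's bridge drops fully down into the rail's notch, then let go and leave the caddy hanging there, level. Be gentle with the tub and rail (never press hard, 30 N is too much) and leave the other things on the bench alone.

Things in the scene. Friction and masses are not known exactly. Their poses are not given: they have to be found in the camera images.
- tub: Open blue metal tub fixed to the bench, 160 mm along its x, 280 mm along its y, walls 4 mm thick, 100 mm high, floor 5 mm. Origin: centre of its underside; z up. Astride its -x wall stands a white nylon rail, 8 mm thick, 200 mm long, from 88 to 118 mm above the bench. At the rail's middle is one square notch, open at the top, 29 mm long, 12 mm deep. Tub and rail do not move or give.
- rim_mid (a point): Point over the middle of the tub's -x wall, on the wall's centre plane (78 mm to -x of the tub's origin), 118 mm above the bench, level with the rail's top. Axes as the tub's: +x into the tub, y along the rail, z up. The rail was pushed on by hand: its notch can be up to 30 mm either way along y from here, and its place is not measured.
- caddy_grip (a point): Centre of the orange grip of the loose steel caddy (about 170 g), an upright block 22 (caddy x) by 16 (y) by 46 mm high; 99 mm above the caddy's underside. Grasp from above, fingers closing along caddy y. Axes: +x from lip to pan, z up. The pan, 50 (x) by 60 (y) by 30 mm high, is centred 12 mm to +x; a back plate 44 mm wide rises from its -x side to the bridge. It starts upright.
- caddy_tongue (a point): Middle of the underside of the caddy's bridge, the part of the bent lip that lies on the rail: 27 mm below, 19 mm to -x of caddy_grip; same axes. Bridge 24 mm wide (y), 4 thick. The slot under it, between back plate (+x) and lip (-x), is 12 mm wide, centred here; the lip hangs 18 mm down. Hung right, caddy x is along tub x and this point is 118 mm up on the rail's top, 106 in the notch.
- dispenser: Black plastic push dispenser of washers, round, 60 mm across, 106 mm high, loose; origin at its underside. Leave alone.
- wrench: Chrome adjustable wrench lying flat, about 210 mm long, 12 mm high, loose. Leave alone.
- stopper: Red silicone bottle stopper, 36 mm across, 34 mm high, loose; origin at its underside. Leave alone.
- catch: White nylon cabinet catch, 22 x 46 x 24 mm, loose. Leave alone.
- pull: Aluminium drawer pull, 148 mm long along its y, 36 mm high, loose. Leave alone.
There are look-alikes about, which are no part of the job. Leave any pink or purple look-alike of the part that bears caddy_grip alone.

How it is judged (in metres and radians):
On the way, in this order (a step that is already met when the one before it is completed fails the run):
1. the caddy is lifted off the bench until its bridge is higher than the rail (height (world z) of caddy_tongue above 0.12 m), for 0.1 s.
2. the bridge is down in the notch, lip outside and pan inside the tub (z of caddy_tongue in the frame of rim_mid between -0.016 and -0.0085 m and x of caddy_tongue in the frame of rim_mid between -0.006 and 0.006 m and y of caddy_tongue in the frame of rim_mid between -0.04 and 0.04 m and angle between caddy_tongue's own z axis and vertical below 0.2 rad and angle between the x axis of caddy_tongue and the x axis of rim_mid, either way round below 0.25 rad and x of caddy_grip in the frame of rim_mid above 0 m), for 0.2 s.
At the end, for the whole second after the job is handed in: The caddy hangs at rest, released, with its bridge in the rail's notch: the middle of the bridge's underside 8.5 to 16 mm below the rail's top, within 6 mm of the rail's centre line and 40 mm of the wall's middle, pan on the tub's inside, leaning less than 0.2 rad (all of step 2 and contact force between caddy and the fingers below 0.05 N and linear speed of caddy below 0.02 m/s); the robot touches nothing.
It fails at once if the caddy is pressed on the tub or rail with more than 30 N (contact force between caddy and tub above 30 N or contact force between caddy and rail above 30 N).
It fails at once if the robot pushes on the tub or rail with more than 30 N (contact force between any of the arm, the fingers and tub above 30 N or contact force between any of the arm, the fingers and rail above 30 N).
It fails at once if another thing on the bench is moved by more than 20 mm (distance of any of dispenser, wrench, stopper, catch, pull from where it was at the start of the episode above 0.02 m).
It also fails if it takes over 67 s, if anything falls off the work surface, if the arm or the gripper's body presses on something with over 40 N, if the wrist force passes 120 N, or if a joint passes its speed limit or range.

## Working session

There is one attempt and no reset: what is moved stays moved. The work goes in short steps, Python scripts to look and compute and a tool call to move; the robot and the scene stay as the last step left them, time stands still between calls to the robot, and variables do not carry over. Pictures are saved under pics/ and viewed, at most 10 in all, crops included, and the job is handed in when it is done.

Besides the shell and the picture viewer there is one more tool, called after "Request:" by a JSON object that holds its "method" and its "body", one argument or row to a line. send_rows: Moves the arm, as the interface text tells. Shift numbers are shares of 800 mm and turn numbers shares of 90 degrees, none past 1 either way. Its arguments: {"type":"object","properties":{"deltas":{"type":"array","items":{"type":"array"}},"gripper":{"type":"number"}},"required":["deltas"]}

```bash
mkdir -p pics; ls; cat > h.py <<'E'
import numpy as np, cv2
from plant import ctrl
from scipy.spatial.transform import Rotation as Rn
def cam(p):
    c=p["color"];f=c.shape[0]/2/np.tan(np.radians(p["vertical_fov"])/2)
    K=np.array([[f,0,p["cx"]],[0,f,p["cy"]],[0,0,1.]]);D=np.array([p["k1"],0,0,0,0.])
    return K,D,np.array(p["rvec"],float),np.array(p["tvec"],float)
def proj(p,X):
    K,D,r,t=cam(p);return cv2.projectPoints(np.array(X,float).reshape(-1,3),r,t,K,D)[0].reshape(-1,2)
def ray(p,uv):
    K,D,r,t=cam(p);R=cv2.Rodrigues(r)[0]
    n=cv2.undistortPoints(np.array(uv,float).reshape(-1,1,2),K,D).reshape(-1,2)
    return -R.T@t,(np.c_[n,np.ones(len(n))])@R
def atz(p,uv,z):
    o,d=ray(p,uv);return o+d*((z-o[2])/d[:,2])[:,None]
def save(p,n,box=None,s=1):
    c=p["color"][:,:,::-1]
    if box: c=c[box[1]:box[3],box[0]:box[2]]
    cv2.imwrite("pics/"+n,cv2.resize(c,None,fx=s,fy=s,interpolation=cv2.INTER_CUBIC))
def tri(ps,uvs):
    A=np.zeros((3,3));b=np.zeros(3)
    for p,u in zip(ps,uvs):
        o,d=ray(p,[u]);d=d[0]/np.linalg.norm(d[0]);M=np.eye(3)-np.outer(d,d);A+=M;b+=M@o
    return np.linalg.solve(A,b)
E
python3 - <<'E'
from h import *
import pickle
S={n:ctrl.snapshot(n) for n in("scene","side","wrist")}
pickle.dump(S,open("s0.pkl","wb"))
for n,p in S.items():
    print(n,p["vertical_fov"],cam(p)[2:],p["k1"])
    for t in("tub","caddy_grip"):
        for b in ctrl.boxes_of(p,t): print(t,round(b["conf"],2),np.array(b["xy"])*[560,420])
cv2.imwrite("pics/a.png",cv2.resize(np.vstack([S["scene"]["color"],S["side"]["color"]])[:,:,::-1],(400,600)) if 0 else S["scene"]["color"][:,:,::-1])
save(S["side"],"b.png")
o=ctrl.get_obs();print(o)
E
```

```text
pics
scene 49.81981694602656 (array([ 2.19033285,  1.07551769, -0.39461908]), array([-0.26247848, -0.32620223,  1.56968169])) 0.046158778711710015
tub 0.67 [374.024 176.316]
caddy_grip 0.95 [232.4   210.504]
caddy_grip 0.84 [253.4   242.382]
caddy_grip 0.6 [281.904 276.108]
caddy_grip 0.23 [361.312 267.204]
side 45.485071277806846 (array([ 2.22105971, -0.58415051,  0.29607606]), array([-0.55991183,  0.16957038,  1.18411895])) -0.09036365714687129
tub 0.61 [234.696 152.88 ]
caddy_grip 0.96 [335.384 221.214]
caddy_grip 0.89 [290.696 240.912]
caddy_grip 0.81 [244.776 254.1  ]
wrist 61.009883311597065 (array([-1.71188984,  2.38670662,  0.37286821]), array([ 0.6748033 , -0.0386478 ,  0.39085746])) -0.06129838713559313
{'clock': 0.45, 'joint_pos': array([ 8.78395929e+01,  2.05497769e+01,  6.77277149e-01,  2.40162990e-04,
       -7.01368763e+01, -1.65067848e+01]), 'qvel': array([-0.04957975, -0.10470063,  0.0658095 ,  0.05832576,  0.04007441,
       -0.04547747]), 'tau': array([ 6.55261065e-04, -5.81718886e+01,  2.92991871e+01,  6.99528515e+00,
        1.13713334e-02, -5.21043944e-05]), 'tool_pos': array([0.21605944, 0.63942629, 0.29208779]), 'orientation': array([ 1.79991075e+02, -2.88056350e-03, -1.86671101e+01]), 'force': array([-0.23855762,  0.13573815,  1.11448345]), 'moment': array([0.0461102 , 0.04572526, 0.01179966]), 'gripper_force': 0.0, 'opening': 0.08804513734057831}
```

View pics/a.png

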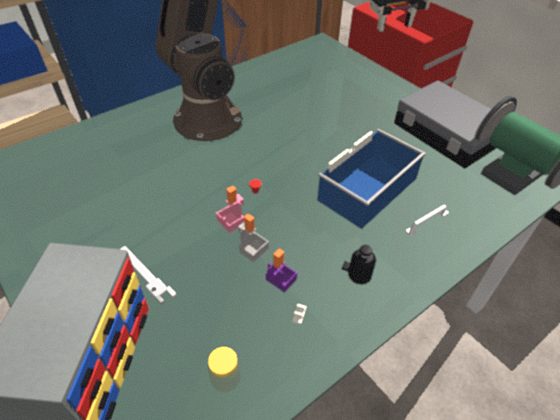

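View pics/b.png

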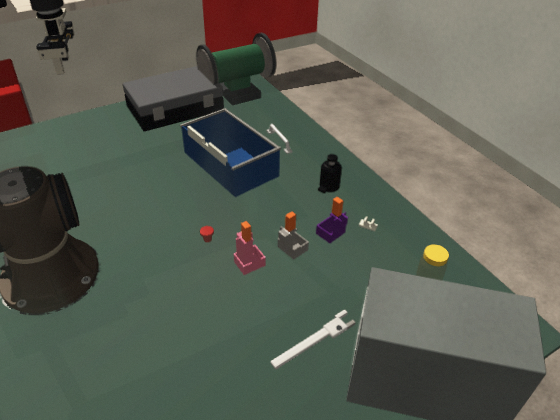

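Three look-alikes: pink at scene (232,210) / side (247,245), grey steel at scene (253,242) / side (291,238), and purple at scene (282,276) / side (335,221). The grey one is plain steel with an orange grip, so it fits the description. I'll confirm it in one crop, with the rail beside it.

```bash
python3 - <<'E'
from h import *
import pickle
S=pickle.load(open("s0.pkl","rb"))
def crop(n,x,y,w,h,s): return cv2.resize(S[n]["color"][y:y+h,x:x+w,::-1],(w*s,h*s),interpolation=cv2.INTER_CUBIC)
a=np.hstack([crop("scene",225,200,80,60,5),crop("side",260,205,80,60,5)])
b=np.hstack([crop("scene",315,125,80,60,5),crop("side",175,115,80,60,5)])
cv2.imwrite("pics/c.png",np.vstack([a,b]))
def orange(n,c):
    hsv=cv2.cvtColor(S[n]["color"],cv2.COLOR_RGB2HSV)
    m=((hsv[...,0]>4)&(hsv[...,0]<18)&(hsv[...,1]>150)&(hsv[...,2]>90)).astype(np.uint8)
    k,l,st,ce=cv2.connectedComponentsWithStats(m)
    i=min(range(1,k),key=lambda i:np.hypot(*(ce[i]-c))+(1e3 if st[i,4]<20 else 0));print(n,ce[i],st[i]);return ce[i]
for nm,c1,c2 in(("steel",(250,222),(291,220)),("pink",(232,192),(246,230)),("purple",(279,257),(337,205))):
    print(nm,tri([S["scene"],S["side"]],[orange("scene",c1),orange("side",c2)]))
E
```

```text
scene [248.9765625 222.1875   ] [244 214  10  18 128]
side [290.17816092 221.        ] [285 212  11  20 174]
steel [ 0.54958278 -0.20661749  0.10244184]
scene [231.28571429 194.13445378] [227 186   9  18 119]
side [245.9030303  230.93333333] [241 221  10  21 165]
pink [ 0.44135463 -0.18663509  0.10222101]
scene [278.02222222 257.92592593] [274 249  10  19 135]
side [336.98159509 205.97546012] [332 197  11  19 163]
purple [ 0.6798255  -0.21599975  0.10253735]
```

View pics/c.png

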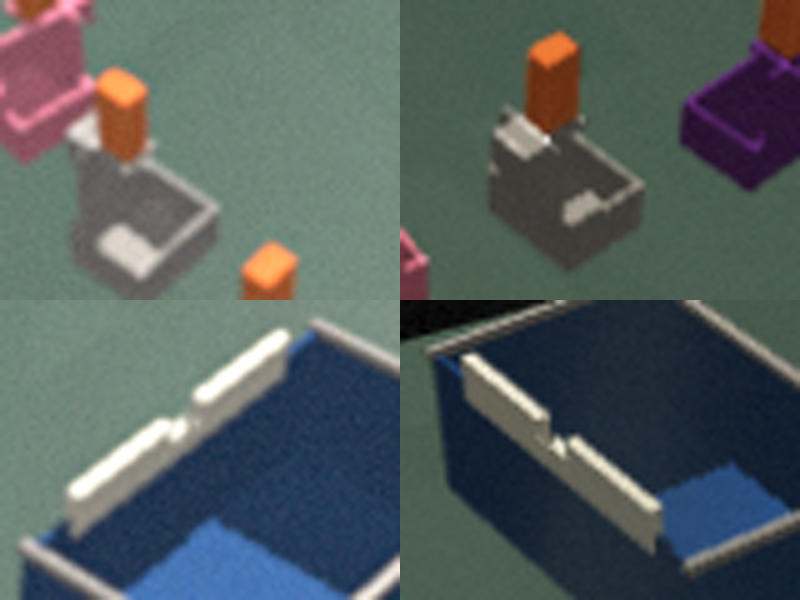

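The crop confirms the grey steel caddy: orange grip at scene (249,222) / side (290,221), bridge on its left in scene. The rail's notch is visible at scene (350,211−60≈150) / side (206,143). Next I fit the poses to silhouettes.

```bash
cat > fit.py <<'E'
from h import *
from scipy.optimize import minimize
def box(c,s): return np.array([[c[0]+i*s[0]/2,c[1]+j*s[1]/2,c[2]+k*s[2]] for i in(-1,1) for j in(-1,1) for k in(0,1)])
# caddy boxes, origin at grip xy, z=0 underside
CAD=[box((12,0,0),(50,60,30)),box((-11.5,0,0),(3,44,76)),box((-19,0,72),(18,24,4)),box((-26.5,0,54),(3,24,22)),box((0,0,76),(22,16,46)),box((-6,0,72),(12,16,4))]
def tubm(off): return [box((0,0,0),(160,280,100)),box((-78,off,88),(8,200,30))]
def render(p,parts,x,y,yaw,ss=4):
    h,w=p["color"].shape[:2];m=np.zeros((h*ss,w*ss),np.uint8);R=Rn.from_euler('z',yaw).as_matrix()
    for b in parts:
        q=proj(p,(b/1000)@R.T+[x,y,0]);q=((q+.5)*ss*16-8).round().astype(np.int32)
        cv2.fillConvexPoly(m,cv2.convexHull(q),255,shift=4)
    return cv2.resize(m,(w,h),interpolation=cv2.INTER_AREA)/255.
def cost(ps,ms,parts,x,y,yaw):
    return sum(np.abs(render(p,parts,x,y,yaw)-m).sum()/m.sum() for p,m in zip(ps,ms))
def mask(p,t,xy):
    L=ctrl.cut_out(p,t);b=min(L,key=lambda b:np.hypot(*(np.array(b["xy"])*[560,420]-xy)));return b["pixels"].astype(float)
E
python3 - <<'E'
from fit import *
import pickle
S=pickle.load(open("s0.pkl","rb"));P=[S["scene"],S["side"]]
cm=[mask(P[0],"caddy_grip",(253,242)),mask(P[1],"caddy_grip",(291,241))]
tm=[mask(P[0],"tub",(374,176)),mask(P[1],"tub",(235,153))]
pickle.dump((cm,tm),open("m.pkl","wb"))
best=[]
for y0 in np.arange(-180,180,30):
    f=lambda v:cost(P,cm,CAD,.55+v[0],-.207+v[1],v[2])
    r=minimize(f,[0,0,np.radians(y0)],method="Nelder-Mead",options=dict(initial_simplex=np.array([[0,0,0],[.006,0,0],[0,.006,0],[0,0,.3]])+[0,0,np.radians(y0)],maxfev=70))
    best.append((r.fun,.55+r.x[0],-.207+r.x[1],np.degrees(r.x[2])))
best.sort();print("caddy",np.round(best[:4],4))
c=tri(P,[(374,176),(235,153)]);print("tub c",c)
# rim_mid estimate from rail centre pixels
rm=tri(P,[(350,150),(206,144)]);print("notch",rm)
best=[]
for y0 in np.arange(-180,180,45):
    f=lambda v:cost(P,tm,tubm(v[3]*1000),c[0]+v[0],c[1]+v[1],v[2])
    s=np.vstack([np.zeros(4),np.diag([.02,.02,.4,.015])]);s[:,2]+=np.radians(y0)
    r=minimize(f,s[0],method="Nelder-Mead",options=dict(initial_simplex=s,maxfev=160))
    best.append((r.fun,c[0]+r.x[0],c[1]+r.x[1],np.degrees(r.x[2]),r.x[3]))
best.sort();print("tub",np.round(best[:4],4))
for i,n in enumerate(("scene","side")):
    v=P[i]["color"][:,:,::-1].copy()
    for m,col in((cm[i],(0,255,0)),(tm[i],(0,255,0)),(render(P[i],CAD,*best0) if 0 else cm[i],(0,255,0))): pass
print([m.sum() for m in cm+tm])
E
```

```text
caddy [[ 2.2719  0.5517 -0.204  12.0759]
 [ 2.2721  0.5516 -0.2062 58.125 ]
 [ 2.2725  0.5515 -0.2062 58.2184]
 [ 2.273   0.5516 -0.204   9.5206]]
tub c [0.5916166  0.19640886 0.05099667]
notch [0.50186452 0.18359553 0.10772988]
tub [[ 2.041000e-01  5.789000e-01  2.035000e-01 -1.709781e+02 -6.800000e-03]
 [ 2.062000e-01  5.789000e-01  2.032000e-01  1.890930e+02  1.150000e-02]
 [ 2.066000e-01  5.792000e-01  2.030000e-01  1.887961e+02  1.210000e-02]
 [ 2.076000e-01  5.795000e-01  2.027000e-01 -1.708874e+02  1.010000e-02]]
[np.float64(757.0), np.float64(804.0), np.float64(5951.0), np.float64(5055.0)]
```

```bash
python3 - <<'E'
from fit import *
import pickle
S=pickle.load(open("s0.pkl","rb"));P=[S["scene"],S["side"]]
cm,tm=pickle.load(open("m.pkl","rb"))
rng=[((195,295),(180,300)),((195,275),(255,325))]
for p,n in zip(P,("scene","side")):
    for b in ctrl.cut_out(p,"caddy_grip"):
        ys,xs=np.nonzero(b["pixels"]);print(n,b["conf"],np.array(b["xy"])*[560,420],xs.mean(),ys.mean(),len(xs),xs.min(),xs.max(),ys.min(),ys.max())
for m in tm: ys,xs=np.nonzero(m);print(xs.min(),xs.max(),ys.min(),ys.max())
# tub only, no rail
def nm(f,s0,st,n=250):
    s=np.vstack([s0,np.array(s0)+np.diag(st)]);return minimize(f,s0,method="Nelder-Mead",options=dict(initial_simplex=s,maxfev=n,xatol=1e-5,fatol=1e-5))
x,y=.579,.2033
for k in(0,1):
    parts=tubm(0)[:1] if k==0 else tubm(-8)
    r=nm(lambda v:cost(P,tm,parts,*v),[x,y,np.radians(9)],[.006,.006,.1],120);print("tub",k,r.fun,r.x[:2],np.degrees(r.x[2]))
yaw=r.x[2]
# bright rail pixels near rail
for i,p in enumerate(P):
    g=p["color"].min(2);roi=render(p,[box((-78,0,84),(14,270,40))],*r.x)>0
    wm=((g>120)&roi);ys,xs=np.nonzero(wm)
    pts=atz(p,np.c_[xs,ys],.115);R=Rn.from_euler('z',yaw).as_matrix();l=(pts-[r.x[0],r.x[1],0])@R
    print(len(xs),"x",np.percentile(l[:,0],[2,50,98]),"y",np.percentile(l[:,1],[0,1,5,95,99,100]))
    h,e=np.histogram(l[:,1],np.arange(-.13,.131,.005));print(h)
E
```

```text
scene 0.82 [232.4  210.21] 231.60634081902245 210.85072655217965 757 216 243 186 231
scene 0.71 [283.416 271.908] 280.478374836173 272.043250327654 763 266 297 249 290
side 0.83 [289.296 239.4  ] 291.3905472636816 238.0037313432836 804 278 308 212 258
side 0.66 [337.68  224.196] 333.7471410419314 221.98094027954258 787 317 348 197 241
side 0.64 [244.104 252.   ] 247.39564428312158 250.49274047186933 1102 233 266 221 273
317 424 129 227
181 279 109 195
tub 0 0.18431203053246945 [0.57956816 0.20346361] 8.893068208758065
tub 1 0.22175685946781476 [0.58038576 0.20401558] 9.267891865116281
573 x [-0.09126381 -0.07604515 -0.06058224] y [-0.15770148 -0.15521681 -0.12087055  0.12377332  0.14036147  0.14871521]
[ 1  3  9  9 11 13 14 13 13 13 13 14 12 12 14 12 13 12 13 12 12 12 12 10
 10  7  9 12 10 12 13 11 12 11 12 12 10 14 10 10  7 10  7  7  5  7  4  3
  3 13  7  9]
138 x [-0.08852    -0.07619706 -0.07008655] y [-0.1526368  -0.15176353 -0.09585277  0.10267345  0.12229469  0.12320103]
[0 0 0 0 0 1 4 3 5 4 3 4 3 4 4 3 4 3 4 3 5 4 6 5 2 0 0 0 1 2 4 3 3 4 2 3 4
 2 4 3 3 3 3 3 3 3 0 0 0 1 6 0]
```

```bash
cat > rail.py <<'E'
from fit import *
def nm(f,s0,st,n=150):
    s=np.vstack([s0,np.array(s0)+np.diag(st)]);return minimize(f,s0,method="Nelder-Mead",options=dict(initial_simplex=s,maxfev=n,xatol=1e-5,fatol=1e-6))
def rail(off,dx=0):
    return [box((-78+dx,off-57.25,88),(8,85.5,30)),box((-78+dx,off+57.25,88),(8,85.5,30)),box((-78+dx,off,88),(8,40,18))]
def railmask(p,T):
    c=p["color"].astype(float);roi=render(p,[box((-78,0,80),(24,246,46))],*T)>0
    return ((c[...,0]>95)&(c[...,0]>c[...,1]*.97)&(c[...,0]>c[...,2]*.95)&roi).astype(float)
E
python3 - <<'E'
from rail import *
import pickle
S=pickle.load(open("s0.pkl","rb"));P=[S["scene"],S["side"]]
cm,tm=pickle.load(open("m.pkl","rb"))
T=(.5796,.2035,np.radians(8.9))
rm=[railmask(p,T) for p in P]
for o0 in(-15,0,15):
  r=nm(lambda v:cost(P,rm,rail(v[3]*1000),*v[:3]),[*T,o0/1000],[.005,.005,.05,.01],200);print(r.fun,r.x,np.degrees(r.x[2]))
for i in(0,1):
  r1=nm(lambda v:cost(P[i:i+1],rm[i:i+1],rail(v[3]*1000),*v[:3]),r.x,[.003,.003,.03,.005],200);print(i,r1.fun,r1.x,np.degrees(r1.x[2]))
# caddy masks
M=[]
for i,(p,(a,b,c,d)) in enumerate(zip(P,((236,268-28,0,0),(0,0,0,0)))):
    if i==1: M.append(cm[1]);continue
    col=p["color"].astype(float);m=(col[...,0]>col[...,1]*.93)
    roi=render(p,[box((0,0,0),(104,104,130))],.5496,-.2066,0)>0
    pk=render(p,[box((0,0,0),(90,90,130))],.4414,-.1866,0)>0
    sat=(col.max(2)-col.min(2))/col.max(2)
    og=(col[...,0]>col[...,2]*2.0)
    m=(roi&((m&(sat<.15))|og)).astype(np.uint8);k,l,st,_=cv2.connectedComponentsWithStats(m);j=l[222,249];m=l==j;print("mask",st[j]);M.append(m.astype(float))
res=[]
for y0 in range(-180,180,30):
    r=nm(lambda v:cost(P,M,CAD,*v),[.5496,-.2066,np.radians(y0)],[.004,.004,.3],80);res.append((r.fun,*r.x[:2],np.degrees(r.x[2])))
res.sort();print(np.round(res[:5],4))
b=res[0];out=[]
for i,p in enumerate(P):
    v=p["color"][:,:,::-1].copy();V=cv2.resize(v,None,fx=4,fy=4,interpolation=cv2.INTER_CUBIC)
    pts=[]
    R=Rn.from_euler('z',np.radians(b[3])).as_matrix()
    for bx in CAD:
        q=proj(p,(bx/1000)@R.T+[b[1],b[2],0]);cv2.polylines(V,[cv2.convexHull(((q+.5)*4).astype(np.int32))],1,(0,255,0),1)
    rr=nm(lambda v:cost(P,rm,rail(v[3]*1000),*v[:3]),[*T,0],[.005,.005,.05,.01],150).x if i==0 else rr
    R=Rn.from_euler('z',rr[2]).as_matrix()
    for bx in rail(rr[3]*1000)+tubm(0)[:1]:
        q=proj(p,(bx/1000)@R.T+[rr[0],rr[1],0]);cv2.polylines(V,[cv2.convexHull(((q+.5)*4).astype(np.int32))],1,(0,0,255),1)
    x,y=((220,195),(255,205))[i];x2,y2=((312,120),(172,108))[i]
    out.append(np.vstack([V[y*4:y*4+280,x*4:x*4+400],V[y2*4:y2*4+320,x2*4:x2*4+400]]))
cv2.imwrite("pics/d.png",np.hstack(out))
E
```

```text
0.5707856280079858 [ 0.57947032  0.20550418  0.14726072 -0.00599041] 8.437417694022528
0.5721957905409211 [ 0.57957093  0.20481783  0.15572117 -0.00369968] 8.922165603884864
0.5746305510181517 [ 0.57985079  0.20295048  0.15340446 -0.00211139] 8.78942832188159
0 0.15404767716215118 [ 0.57791195  0.20074218  0.16040594 -0.0016488 ] 9.190583333929887
1 0.1839416792357969 [0.58290248 0.20426055 0.1481535  0.00082182] 8.48857022203402
mask [236 211  33  51 842]
[[ 0.2426  0.5497 -0.2058 12.1466]
 [ 0.2439  0.5497 -0.2062 13.0522]
 [ 0.2446  0.5496 -0.2058 12.609 ]
 [ 0.2447  0.5499 -0.206  13.0233]
 [ 0.2448  0.5497 -0.2059 11.4498]]<stdin>:18: RuntimeWarning: invalid value encountered in divide
```

View pics/d.png

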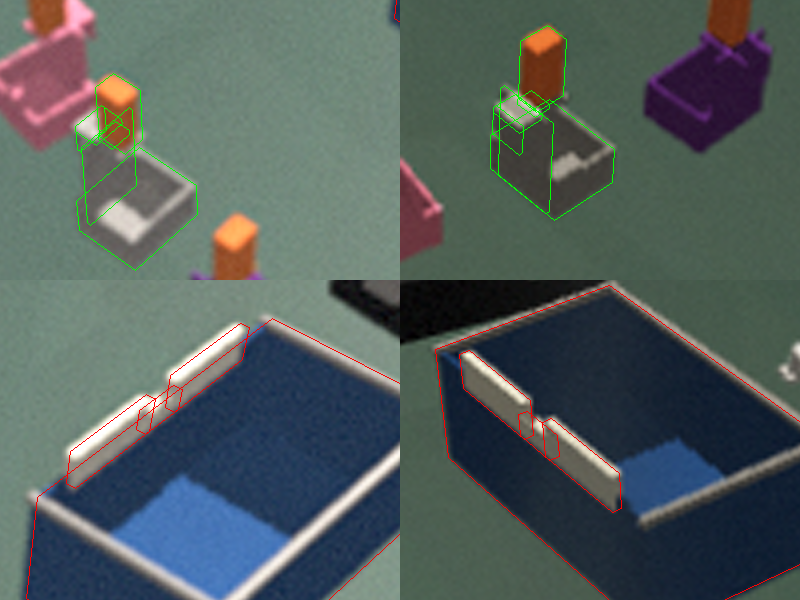

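The overlay fits well: caddy at (0.5497, -0.206) with yaw 12.3°, tub at (0.5795, 0.204) with yaw 8.9°, notch near (0.503, 0.188). Next I move over the caddy.

Request:
{"method": "send_rows", "body": {
  "deltas": [
    [[0.044,0.025,0],-0.069],
    [[0.087,0.049,0],-0.138],
    [[0.131,0.074,0],-0.206],
    [[0.174,0.098,0],-0.275],
    [[0.218,0.123,0],-0.344]
  ],
  "gripper": 1
}}

```text
clock: 1.17
tool_pos: [0.3506, 0.4891, 0.2924]
orientation: [-180.0, -0.0, 12.6]
force: [1.2, 0.1, -0.1]
opening: 0.0876
gripper_force: 0.0
```

Request:
{"method": "send_rows", "body": {
  "deltas": [
    [[0.003,0.045,0],0],
    [[0.006,0.09,0],0],
    [[0.009,0.135,0],0],
    [[0.012,0.18,0],0],
    [[0.015,0.226,0],0]
  ]
}}

```text
clock: 1.58
tool_pos: [0.4002, 0.3146, 0.2924]
orientation: [-180.0, -0.0, 12.3]
force: [-0.0, 0.2, 0.3]
opening: 0.0877
gripper_force: 0.0
```

Request:
{"method": "send_rows", "body": {
  "deltas": [
    [[0.003,0.045,0],0],
    [[0.006,0.09,0],0],
    [[0.009,0.135,0],0],
    [[0.012,0.18,0],0],
    [[0.015,0.226,0],0]
  ]
}}

```text
clock: 2.0
tool_pos: [0.4503, 0.1406, 0.2926]
orientation: [-180.0, -0.1, 12.3]
force: [0.5, 0.7, 0.6]
opening: 0.0877
gripper_force: 0.0
```

Request:
{"method": "send_rows", "body": {
  "deltas": [
    [[0.003,0.045,0],0],
    [[0.006,0.09,0],0],
    [[0.009,0.135,0],0],
    [[0.012,0.18,0],0],
    [[0.015,0.226,0],0]
  ]
}}

```text
clock: 2.42
tool_pos: [0.5006, -0.0336, 0.2926]
orientation: [-180.0, -0.1, 12.3]
force: [0.9, 0.6, 1.1]
opening: 0.0877
gripper_force: 0.0
```

Request:
{"method": "send_rows", "body": {
  "deltas": [
    [[0.003,0.045,0],0],
    [[0.006,0.09,0],0],
    [[0.009,0.135,0],0],
    [[0.012,0.18,0],0],
    [[0.015,0.226,0],0]
  ]
}}

```text
clock: 2.83
tool_pos: [0.5509, -0.2078, 0.2924]
orientation: [180.0, -0.0, 12.3]
force: [0.7, 1.4, 0.1]
opening: 0.0877
gripper_force: 0.0
```

Request:
{"method": "send_rows", "body": {
  "deltas": [
    [[-0.001,-0.0025,0.045],0],
    [[-0.001,-0.0025,0.09],0],
    [[-0.001,-0.0025,0.13],0],
    [[-0.001,-0.0025,0.16],0],
    [[-0.001,-0.0025,0.175],0]
  ]
}}

```text
clock: 3.25
tool_pos: [0.5476, -0.2042, 0.1486]
orientation: [-179.9, 0.2, 12.2]
force: [0.5, 0.9, -0.4]
opening: 0.0874
gripper_force: 0.0
```

Request:
{"method": "send_rows", "body": {
  "deltas": [
    [[0,0,0],0],
    [[0,0,0],0],
    [[0,0,0],0],
    [[0,0,0],0],
    [[0,0,0],0]
  ],
  "gripper": 0
}}

```text
clock: 3.67
tool_pos: [0.5502, -0.2042, 0.1536]
orientation: [180.0, -0.1, 12.3]
force: [0.7, -0.4, 0.5]
opening: 0.0601
gripper_force: 0.0
```

Request:
{"method": "send_rows", "body": {
  "deltas": [
    [[0,0,0],0],
    [[0,0,0],0],
    [[0,0,0],0],
    [[0,0,0],0],
    [[0,0,0],0]
  ]
}}

```text
clock: 4.08
tool_pos: [0.5495, -0.2042, 0.1522]
orientation: [180.0, -0.0, 12.3]
force: [-0.0, 0.4, -0.5]
opening: 0.0263
gripper_force: 0.0
```

Request:
{"method": "send_rows", "body": {
  "deltas": [
    [[0,0,0],0],
    [[0,0,0],0],
    [[0,0,0],0],
    [[0,0,0],0],
    [[0,0,0],0]
  ]
}}

```text
clock: 4.5
tool_pos: [0.5493, -0.2042, 0.1519]
orientation: [-180.0, 0.0, 12.3]
force: [0.5, 0.3, -0.3]
opening: 0.0159
gripper_force: 30.0
```

Request:
{"method": "send_rows", "body": {
  "deltas": [
    [[0,0,-0.02],0],
    [[0,0,-0.06],0],
    [[0,0,-0.105],0],
    [[0,0,-0.15],0],
    [[0,0,-0.175],0]
  ]
}}

```text
clock: 4.92
tool_pos: [0.5504, -0.2045, 0.2966]
orientation: [179.9, -0.2, 12.3]
force: [-0.0, 0.2, -1.1]
opening: 0.0161
gripper_force: 30.0
```

Request:
{"method": "send_rows", "body": {
  "deltas": [
    [[0.003,-0.02,0],0],
    [[0.008,-0.055,0],0],
    [[0.013,-0.09,0],0],
    [[0.018,-0.125,0],0],
    [[0.024,-0.1635,0],0]
  ]
}}

```text
clock: 5.33
tool_pos: [0.5399, -0.0714, 0.2921]
orientation: [-180.0, 0.0, 12.2]
force: [1.3, 0.5, -1.8]
opening: 0.016
gripper_force: 30.0
```

Request:
{"method": "send_rows", "body": {
  "deltas": [
    [[0.005,-0.033,0],0],
    [[0.01,-0.065,0],0],
    [[0.014,-0.098,0],0],
    [[0.019,-0.131,0],0],
    [[0.024,-0.1635,0],0]
  ]
}}

```text
clock: 5.75
tool_pos: [0.5308, 0.0609, 0.2921]
orientation: [-180.0, 0.0, 12.3]
force: [0.6, -0.2, -1.8]
opening: 0.0159
gripper_force: 30.0
```

Request:
{"method": "send_rows", "body": {
  "deltas": [
    [[0.006,-0.04,0],0.01],
    [[0.012,-0.08,0],0.02],
    [[0.017,-0.12,0],0.03],
    [[0.021,-0.148,0],0.038],
    [[0.024,-0.1635,0],0.038]
  ]
}}

```text
clock: 6.17
tool_pos: [0.5217, 0.1939, 0.292]
orientation: [-180.0, 0.0, 8.9]
force: [0.6, -0.2, -1.3]
opening: 0.016
gripper_force: 30.0
```

Request:
{"method": "send_rows", "body": {
  "deltas": [
    [[0,0,0.02],0],
    [[0,0,0.035],0],
    [[0,0,0.045],0],
    [[0,0,0.05],0],
    [[0,0,0.05],0]
  ]
}}

```text
clock: 6.58
tool_pos: [0.5219, 0.1909, 0.2512]
orientation: [180.0, 0.1, 8.9]
force: [-0.8, -0.0, -1.2]
opening: 0.0155
gripper_force: 30.0
```

```bash
python3 - <<'E'
from rail import *
import pickle
S={n:ctrl.snapshot(n) for n in("scene","side","wrist")};pickle.dump(S,open("s1.pkl","wb"))
o=ctrl.get_obs();print(o["tool_pos"],o["orientation"],o["force"],o["gripper_force"],o["clock"])
def crop(n,x,y,w,h,s): return cv2.resize(S[n]["color"][y:y+h,x:x+w,::-1],(w*s,h*s),interpolation=cv2.INTER_CUBIC)
a=np.hstack([crop("scene",300,90,100,100,4),crop("side",160,60,100,100,4)])
cv2.imwrite("pics/e.png",a)
save(S["wrist"],"f.png")
E
```

```text
[0.52260514 0.19135061 0.2528672 ] [-1.79985435e+02 -5.45407426e-02  8.85686997e+00] [ 0.14141412 -0.77517522 -1.73305423] 29.99937504529953 6.7333
```

View pics/e.png

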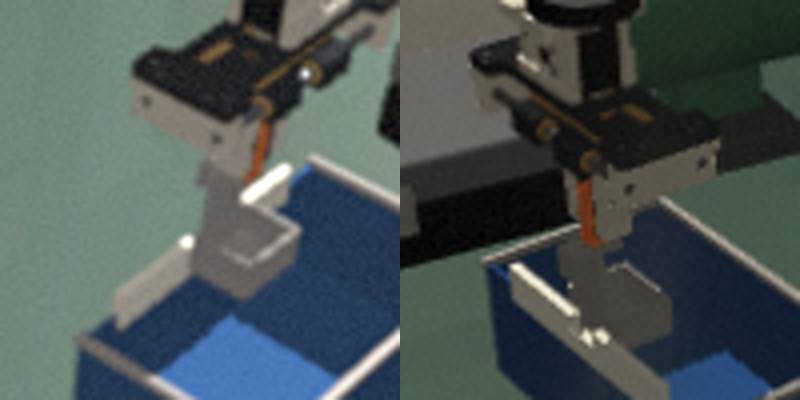

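View pics/f.png

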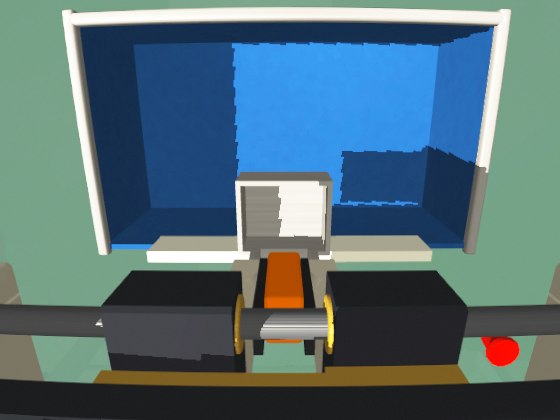

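Wrist view: the pan is at (285,215) just inside the rail. The rail runs from (148,250) to (430,250), and its notch is behind the grip. I overlay the predicted outlines to check relative alignment.

```bash
python3 - <<'E'
from rail import *
import pickle
S=pickle.load(open("s1.pkl","rb"));p=S["wrist"]
T=(.5795,.204,np.radians(8.9))
V=cv2.resize(p["color"][:,:,::-1],None,fx=2.4,fy=2.4,interpolation=cv2.INTER_CUBIC)
def L(pts,x,y,yaw,col,z=0):
    R=Rn.from_euler('z',yaw).as_matrix();q=proj(p,(np.array(pts,float)/1000)@R.T+[x,y,z]);print(np.round(q,1).tolist())
    cv2.polylines(V,[((q+.5)*2.4).astype(np.int32)],1,col,1)
def rect(x0,x1,y0,y1,z): return [(x0,y0,z),(x1,y0,z),(x1,y1,z),(x0,y1,z)]
L(rect(-80,80,-140,140,100),*T,(0,0,255))
off=-4
L(rect(-82,-74,off-100,off+100,118),*T,(0,0,255))
L(rect(-82,-82,off-100,off+100,118),*T,(0,0,255))
g=(.5226,.19135,np.radians(8.86));z=.2528-.1519
L(rect(-13,37,-30,30,30),*g,(0,255,0),z)
L(rect(-11,11,-8,8,122),*g,(0,255,0),z)
L(rect(-28,-10,-12,12,76),*g,(0,255,0),z)
cv2.imwrite("pics/g.png",V[380:900,280:1080])
E
```

```text
[[464.4, 246.2], [498.4, 12.8], [58.9, 14.0], [94.7, 246.4]]
[[426.4, 259.2], [427.9, 248.7], [141.4, 248.9], [142.9, 259.3]]
[[426.4, 259.2], [426.4, 259.2], [142.9, 259.3], [142.9, 259.3]]
[[330.0, 253.0], [333.2, 178.0], [235.2, 178.0], [238.4, 253.0]]
[[303.7, 340.7], [304.8, 293.6], [263.6, 293.6], [264.7, 340.6]]
[[306.1, 312.7], [306.8, 283.5], [261.5, 283.5], [262.2, 312.7]]
```

View pics/g.png

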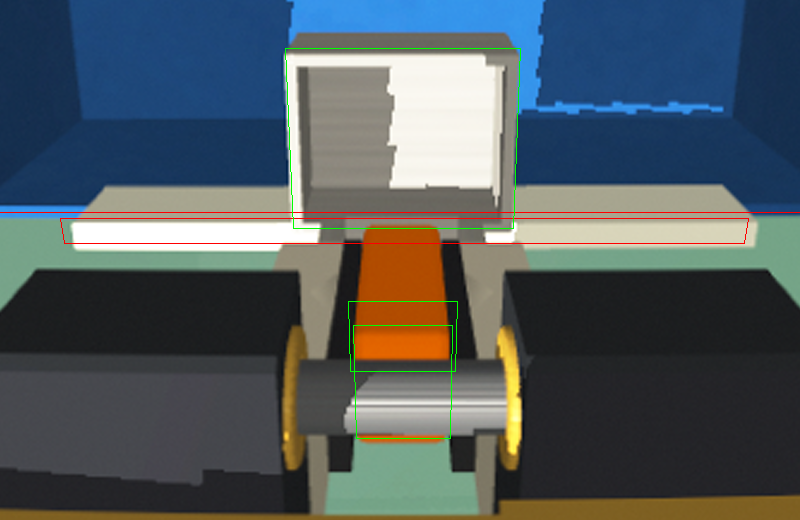

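```bash
cat > edge.py <<'E'
from rail import *
def edges(p,cols=None,rows=None,rng=(0,1),n=4):
    g=cv2.cvtColor(p["color"],cv2.COLOR_RGB2GRAY).astype(float)
    a,b=rng
    pr=g[a:b,cols[0]:cols[1]].mean(1) if cols else g[rows[0]:rows[1],a:b].mean(0)
    d=np.diff(pr);out=[]
    for i in np.argsort(-abs(d)):
        if all(abs(i-j)>2 for j,_,_ in out):
            w=slice(max(i-1,0),i+2);k=np.arange(len(d))[w];s=abs(d[w]);out.append((i,a+.5+(k*s).sum()/s.sum(),d[i]))
        if len(out)==n:break
    return sorted([(round(float(q),2),round(float(v))) for _,q,v in out])
E
python3 - <<'E'
from edge import *
import pickle
p=pickle.load(open("s1.pkl","rb"))["wrist"]
for c in((160,175),(190,205),(215,228),(350,365),(380,395),(405,415)): print("rail rows",c,edges(p,cols=c,rng=(228,272)))
print("rail L",edges(p,rows=(254,260),rng=(130,170),n=2),"R",edges(p,rows=(254,259),rng=(415,450),n=2))
print("pan rows",[edges(p,cols=c,rng=(165,195)) for c in((245,255),(270,280),(305,315))])
print("pan cols",edges(p,rows=(190,200),rng=(225,255)),edges(p,rows=(190,200),rng=(315,345)))
print("notch top row profile",edges(p,rows=(254,259),rng=(225,255)),edges(p,rows=(254,259),rng=(305,350)))
E
```

```text
rail rows (160, 175) [(235.5, 57), (250.55, 87), (262.26, -82), (270.06, -57)]
rail rows (190, 205) [(235.55, 56), (250.6, 83), (262.39, -95), (270.14, -59)]
rail rows (215, 228) [(235.59, 56), (250.65, 79), (262.43, -96), (270.19, -61)]
rail rows (350, 365) [(234.99, 58), (250.78, 23), (261.34, -35), (270.17, -58)]
rail rows (380, 395) [(234.93, 65), (250.68, 26), (261.21, -31), (270.09, -57)]
rail rows (405, 415) [(234.89, 70), (250.59, 28), (260.97, -31), (270.03, -56)]
rail L [(133.25, 1), (146.51, 89)] R [(431.27, -32), (438.21, -1)]
pan rows [[(171.47, -21), (180.48, 83), (185.67, -72), (188.69, -3)], [(171.4, -22), (180.46, 82), (185.63, -66), (193.06, 6)], [(171.39, -22), (174.48, -2), (180.46, 82), (185.75, 1)]]
pan cols [(228.6, -1), (235.1, 102), (240.21, -88), (244.84, 29)] [(322.42, -24), (325.59, -120), (332.28, -5), (340.72, -27)]
notch top row profile [(239.73, -1), (242.62, -1), (249.15, -83), (253.5, -2)] [(306.5, -16), (311.17, -2), (318.3, 98), (330.36, -38)]
```

Request:
{"method": "send_rows", "body": {
  "deltas": [
    [[-0.001,0.004,0.01],0],
    [[-0.001,0.0044,0.02],0],
    [[-0.001,0.0044,0.03],0],
    [[-0.001,0.0044,0.039],0],
    [[-0.001,0.0044,0.043],0]
  ]
}}

```text
clock: 7.15
tool_pos: [0.5214, 0.1875, 0.2161]
orientation: [180.0, 0.1, 8.9]
force: [0.4, -0.0, -1.2]
opening: 0.0158
gripper_force: 30.0
```

Request:
{"method": "send_rows", "body": {
  "deltas": [
    [[0,0,0],0],
    [[0,0,0],0],
    [[0,0,0],0],
    [[0,0,0],0],
    [[0,0,0],0]
  ]
}}

```text
clock: 7.57
tool_pos: [0.5221, 0.188, 0.2181]
orientation: [-180.0, -0.0, 8.9]
force: [-0.4, 0.1, -1.6]
opening: 0.0158
gripper_force: 30.0
```

```bash
python3 - <<'E'
from edge import *
import pickle
p=ctrl.snapshot("wrist");pickle.dump(p,open("s2.pkl","wb"))
o=ctrl.get_obs();t=o["tool_pos"];print(t,o["orientation"],o["force"],o["clock"])
for c in((160,175),(190,205),(215,228),(350,365),(380,395),(405,415)): print("rail rows",c,edges(p,cols=c,rng=(205,272)))
print("rail L",edges(p,rows=(240,244),rng=(120,180),n=2),"R",edges(p,rows=(240,244),rng=(405,450),n=2))
print("pan rows",[edges(p,cols=c,rng=(165,195)) for c in((245,255),(270,280))])
print("pan cols",edges(p,rows=(190,200),rng=(225,255)),edges(p,rows=(190,200),rng=(315,345)))
T=(.5795,.204,np.radians(8.9));y=np.radians(o["orientation"][2])
def L(pts,x,y,yaw,z=0):
    R=Rn.from_euler('z',yaw).as_matrix();print(np.round(proj(p,(np.array(pts,float)/1000)@R.T+[x,y,z]),1).tolist())
L([(-82,-104,118),(-82,96,118),(-74,-104,118),(-74,96,118)],*T)
L([(37,-30,30),(37,30,30),(-13,-30,30),(-13,30,30)],t[0],t[1],y,t[2]-.1519)
d=Rn.from_euler('z',-T[2]).as_matrix()@(np.array([t[0],t[1],0])-[T[0],T[1],0]);print("grip in tub",d)
E
```

```text
[0.52204738 0.18797808 0.21809801] [-1.79983955e+02 -3.14977646e-02  8.87799449e+00] [-0.67046638 -0.38263477 -1.71240633] 7.6167
rail rows (160, 175) [(217.25, -12), (232.5, -1), (252.58, 73), (270.06, -67)]
rail rows (190, 205) [(217.2, -11), (230.37, -1), (252.47, 59), (270.14, -68)]
rail rows (215, 228) [(214.41, 1), (217.22, -11), (252.53, 58), (270.19, -69)]
rail rows (350, 365) [(212.12, 18), (214.66, -34), (252.22, 54), (270.17, -68)]
rail rows (380, 395) [(212.04, 14), (214.58, -21), (251.96, 57), (270.1, -68)]
rail rows (405, 415) [(210.42, -1), (216.71, -6), (251.9, 65), (270.05, -68)]
rail L [(125.75, -1), (169.88, 2)] R [(412.75, -1), (436.62, -1)]
pan rows [[(171.42, -23), (180.44, 83), (185.68, -70), (188.57, -3)], [(171.45, -22), (180.42, 82), (185.7, -67), (189.68, -3)]]
pan cols [(229.52, 50), (235.05, 57), (240.24, -90), (244.85, 30)] [(322.26, -16), (325.66, -88), (327.53, 1), (331.95, -41)]
[[442.7, 281.8], [117.1, 281.7], [444.6, 270.1], [115.1, 270.0]]
[[333.4, 178.2], [235.5, 178.2], [330.2, 253.1], [238.7, 253.1]]
grip in tub [-0.05923964 -0.0069405   0.        ]
```

Request:
{"method": "send_rows", "body": {
  "deltas": [
    [[0,0,0.001],0],
    [[0,0,0.002],0],
    [[0,0,0.003],0],
    [[0,0,0.0035],0],
    [[0,0,0.004],0]
  ]
}}

```text
clock: 8.03
tool_pos: [0.5219, 0.1878, 0.2145]
orientation: [180.0, 0.0, 8.9]
force: [-0.7, 0.3, -1.6]
opening: 0.0158
gripper_force: 30.0
```

Request:
{"method": "send_rows", "body": {
  "deltas": [
    [[0,0,0.0006],0],
    [[0,0,0.0012],0],
    [[0,0,0.0018],0],
    [[0,0,0.0024],0],
    [[0,0,0.0024],0]
  ]
}}

```text
clock: 8.45
tool_pos: [0.5219, 0.1879, 0.2125]
orientation: [180.0, 0.0, 8.9]
force: [-0.1, 0.0, -1.9]
opening: 0.0157
gripper_force: 30.0
```

Request:
{"method": "send_rows", "body": {
  "deltas": [
    [[0,0,0.001],0],
    [[0,0,0.002],0],
    [[0,0,0.003],0],
    [[0,0,0.004],0],
    [[0,0,0.005],0]
  ]
}}

```text
clock: 8.87
tool_pos: [0.5219, 0.1878, 0.2085]
orientation: [180.0, 0.0, 8.9]
force: [1.2, -0.0, -0.9]
opening: 0.0161
gripper_force: 30.0
```

Request:
{"method": "send_rows", "body": {
  "deltas": [
    [[0,0,0.0008],0],
    [[0,0,0.0016],0],
    [[0,0,0.0024],0],
    [[0,0,0.0032],0],
    [[0,0,0.004],0]
  ]
}}

```text
clock: 9.28
tool_pos: [0.5219, 0.1879, 0.2054]
orientation: [-180.0, 0.0, 8.9]
force: [0.5, -0.0, -0.8]
opening: 0.016
gripper_force: 30.0
```

Request:
{"method": "send_rows", "body": {
  "deltas": [
    [[0,0,0.0008],0],
    [[0,0,0.0016],0],
    [[0,0,0.0024],0],
    [[0,0,0.003],0],
    [[0,0,0.003],0]
  ]
}}

```text
clock: 9.7
tool_pos: [0.5219, 0.1879, 0.2029]
orientation: [180.0, 0.0, 8.9]
force: [-0.3, 0.2, -0.7]
opening: 0.016
gripper_force: 30.0
```

Request:
{"method": "send_rows", "body": {
  "deltas": [
    [[0,0,0.0008],0],
    [[0,0,0.0016],0],
    [[0,0,0.0024],0],
    [[0,0,0.0032],0],
    [[0,0,0.004],0]
  ]
}}

```text
clock: 10.12
tool_pos: [0.5219, 0.1879, 0.1998]
orientation: [180.0, 0.0, 8.9]
force: [-0.0, 0.6, -2.0]
opening: 0.016
gripper_force: 30.0
```

Request:
{"method": "send_rows", "body": {
  "deltas": [
    [[0,0,0.0004],0],
    [[0,0,0.0008],0],
    [[0,0,0.0012],0],
    [[0,0,0.0016],0],
    [[0,0,0.0016],0]
  ]
}}

```text
clock: 10.53
tool_pos: [0.5219, 0.1879, 0.1985]
orientation: [180.0, 0.0, 8.9]
force: [-0.2, 0.2, -0.9]
opening: 0.0159
gripper_force: 30.0
```

Request:
{"method": "send_rows", "body": {
  "deltas": [
    [[0,0,0.0004],0],
    [[0,0,0.0008],0],
    [[0,0,0.0012],0],
    [[0,0,0.0012],0],
    [[0,0,0.0012],0]
  ]
}}

```text
clock: 10.95
tool_pos: [0.5219, 0.1879, 0.1976]
orientation: [180.0, 0.0, 8.9]
force: [-0.1, -0.5, -0.9]
opening: 0.0158
gripper_force: 30.0
```

Request:
{"method": "send_rows", "body": {
  "deltas": [
    [[0,0,0.0004],0],
    [[0,0,0.0008],0],
    [[0,0,0.0012],0],
    [[0,0,0.0012],0],
    [[0,0,0.0012],0]
  ]
}}

```text
clock: 11.37
tool_pos: [0.5219, 0.1879, 0.1966]
orientation: [180.0, 0.0, 8.9]
force: [0.7, -0.5, -1.4]
opening: 0.0153
gripper_force: 30.0
```

Request:
{"method": "send_rows", "body": {
  "deltas": [
    [[0,0,0.0004],0],
    [[0,0,0.0008],0],
    [[0,0,0.0012],0],
    [[0,0,0.0012],0],
    [[0,0,0.0012],0]
  ]
}}

```text
clock: 11.78
tool_pos: [0.5219, 0.1879, 0.1957]
orientation: [180.0, 0.0, 8.9]
force: [0.2, 0.9, -1.8]
opening: 0.0161
gripper_force: 30.0
```

No contact 2 mm below the rail-top height, so the bridge seems to be entering the notch. I keep going gently.

Request:
{"method": "send_rows", "body": {
  "deltas": [
    [[0,0,0.0006],0],
    [[0,0,0.0012],0],
    [[0,0,0.0018],0],
    [[0,0,0.0024],0],
    [[0,0,0.0025],0]
  ]
}}

```text
clock: 12.2
tool_pos: [0.5219, 0.1878, 0.1936]
orientation: [180.0, 0.0, 8.9]
force: [-0.9, -0.3, -1.4]
opening: 0.0157
gripper_force: 30.0
```

Request:
{"method": "send_rows", "body": {
  "deltas": [
    [[0,0,0.0006],0],
    [[0,0,0.0012],0],
    [[0,0,0.0018],0],
    [[0,0,0.0024],0],
    [[0,0,0.0025],0]
  ]
}}

```text
clock: 12.62
tool_pos: [0.5219, 0.1879, 0.1915]
orientation: [180.0, 0.0, 8.9]
force: [-0.4, -0.9, -1.3]
opening: 0.0158
gripper_force: 30.0
```

Request:
{"method": "send_rows", "body": {
  "deltas": [
    [[0,0,0.0006],0],
    [[0,0,0.0012],0],
    [[0,0,0.0018],0],
    [[0,0,0.0024],0],
    [[0,0,0.0025],0]
  ]
}}

```text
clock: 13.03
tool_pos: [0.5219, 0.1879, 0.1896]
orientation: [180.0, 0.0, 8.9]
force: [-0.3, 0.3, -1.7]
opening: 0.0154
gripper_force: 30.0
```

Request:
{"method": "send_rows", "body": {
  "deltas": [
    [[0,0,0.0006],0],
    [[0,0,0.0012],0],
    [[0,0,0.0018],0],
    [[0,0,0.0024],0],
    [[0,0,0.0026],0]
  ]
}}

```text
clock: 13.45
tool_pos: [0.5219, 0.1879, 0.1875]
orientation: [180.0, 0.0, 8.9]
force: [0.4, -1.1, -1.2]
opening: 0.0161
gripper_force: 30.0
```

Request:
{"method": "send_rows", "body": {
  "deltas": [
    [[0,0,0.0003],0],
    [[0,0,0.0006],0],
    [[0,0,0.0009],0],
    [[0,0,0.0012],0],
    [[0,0,0.0012],0]
  ]
}}

```text
clock: 13.87
tool_pos: [0.5219, 0.1879, 0.1866]
orientation: [180.0, 0.0, 8.9]
force: [0.9, 0.3, -1.9]
opening: 0.0161
gripper_force: 30.0
```

```bash
python3 - <<'E'
from h import *
S={n:ctrl.snapshot(n) for n in("scene","side")}
def crop(n,x,y,w,h,s): return cv2.resize(S[n]["color"][y:y+h,x:x+w,::-1],(w*s,h*s),interpolation=cv2.INTER_CUBIC)
cv2.imwrite("pics/k.png",np.hstack([crop("scene",310,105,80,80,5),crop("side",175,85,80,80,5)]))
o=ctrl.get_obs();print(o["tool_pos"],o["force"],o["moment"],o["clock"])
E
```

```text
[0.52196352 0.18787081 0.186641  ] [-0.48844704 -0.98929925 -2.23105343] [-0.07264144  0.03790628  0.00928397] 13.9667
```

View pics/k.png

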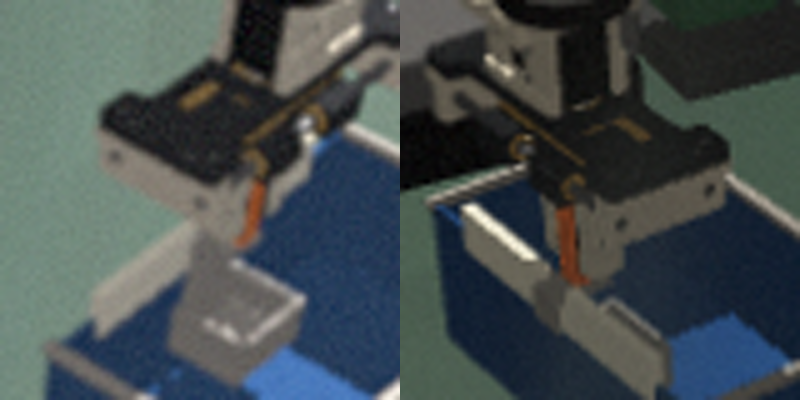

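In the side view the lip hangs outside the rail, in the notch, at crop (550,300). The pan is inside the tub. I lower the last bit until contact.

Request:
{"method": "send_rows", "body": {
  "deltas": [
    [[0,0,0.0003],0],
    [[0,0,0.0006],0],
    [[0,0,0.0006],0],
    [[0,0,0.0006],0],
    [[0,0,0.0006],0]
  ]
}}

```text
clock: 14.38
tool_pos: [0.522, 0.1879, 0.1862]
orientation: [-180.0, -0.0, 8.9]
force: [-1.1, 0.8, -1.1]
opening: 0.0159
gripper_force: 30.0
```

Request:
{"method": "send_rows", "body": {
  "deltas": [
    [[0,0,0.0003],0],
    [[0,0,0.0005],0],
    [[0,0,0.0005],0],
    [[0,0,0.0005],0],
    [[0,0,0.0005],0]
  ]
}}

```text
clock: 14.8
tool_pos: [0.5219, 0.1879, 0.1858]
orientation: [180.0, 0.0, 8.9]
force: [1.3, -0.1, -1.5]
opening: 0.0158
gripper_force: 30.0
```

Request:
{"method": "send_rows", "body": {
  "deltas": [
    [[0,0,0.0003],0],
    [[0,0,0.0005],0],
    [[0,0,0.0005],0],
    [[0,0,0.0005],0],
    [[0,0,0.0005],0]
  ]
}}

```text
clock: 15.22
tool_pos: [0.5219, 0.1879, 0.1854]
orientation: [180.0, 0.0, 8.9]
force: [-0.5, 0.3, -1.0]
opening: 0.0159
gripper_force: 30.0
```

Request:
{"method": "send_rows", "body": {
  "deltas": [
    [[0,0,0.0003],0],
    [[0,0,0.0005],0],
    [[0,0,0.0005],0],
    [[0,0,0.0005],0],
    [[0,0,0.0005],0]
  ]
}}

```text
clock: 15.63
tool_pos: [0.522, 0.1879, 0.1853]
orientation: [-180.0, -0.0, 8.9]
force: [-2.2, 0.4, 5.9]
opening: 0.0159
gripper_force: 30.0
```

Request:
{"method": "send_rows", "body": {
  "deltas": [
    [[0,0,0],0],
    [[0,0,0],0],
    [[0,0,0],0],
    [[0,0,0],0],
    [[0,0,0],0]
  ],
  "gripper": 0.6
}}

```text
clock: 16.05
tool_pos: [0.5219, 0.1879, 0.1848]
orientation: [180.0, 0.0, 8.9]
force: [-0.2, -0.7, -0.2]
opening: 0.0434
gripper_force: 0.0
```

Request:
{"method": "send_rows", "body": {
  "deltas": [
    [[0,0,0],0],
    [[0,0,0],0],
    [[0,0,0],0],
    [[0,0,0],0],
    [[0,0,0],0]
  ]
}}

```text
clock: 16.47
tool_pos: [0.522, 0.1879, 0.185]
orientation: [-180.0, -0.0, 8.9]
force: [0.3, 0.0, 0.2]
opening: 0.0525
gripper_force: 0.0
```

Request:
{"method": "send_rows", "body": {
  "deltas": [
    [[0,0,-0.01],0],
    [[0,0,-0.03],0],
    [[0,0,-0.06],0],
    [[0,0,-0.09],0],
    [[0,0,-0.12],0]
  ]
}}

```text
clock: 16.88
tool_pos: [0.5218, 0.1877, 0.2826]
orientation: [180.0, -0.0, 8.9]
force: [-0.1, -1.1, -0.8]
opening: 0.0522
gripper_force: 0.0
```

Request:
{"method": "send_rows", "body": {
  "deltas": [
    [[0,0,-0.02],0],
    [[0,0,-0.04],0],
    [[0,0,-0.06],0],
    [[0,0,-0.06],0],
    [[0,0,-0.06],0]
  ]
}}

```text
clock: 17.3
tool_pos: [0.5221, 0.188, 0.3305]
orientation: [-179.9, -0.1, 8.9]
force: [0.1, -0.1, -0.8]
opening: 0.0522
gripper_force: 0.0
```

```bash
python3 - <<'E'
from h import *
S={n:ctrl.snapshot(n) for n in("scene","side","wrist")}
def crop(n,x,y,w,h,s): return cv2.resize(S[n]["color"][y:y+h,x:x+w,::-1],(int(w*s),int(h*s)),interpolation=cv2.INTER_CUBIC)
a=np.hstack([crop("scene",310,105,80,80,4),crop("side",175,85,80,80,4)])
w=cv2.resize(S["wrist"]["color"][:,:,::-1],(373,280));w=np.hstack([w,np.zeros((280,267,3),np.uint8)])
cv2.imwrite("pics/l.png",np.vstack([a,w]))
o=ctrl.get_obs();print(o["tool_pos"],o["force"],o["gripper_force"],o["opening"],o["clock"])
E
```

```text
[0.52155882 0.18769259 0.32838684] [ 0.10289185 -0.13443369  0.40374669] 0.0 0.05256451423795399 17.45
```

View pics/l.png

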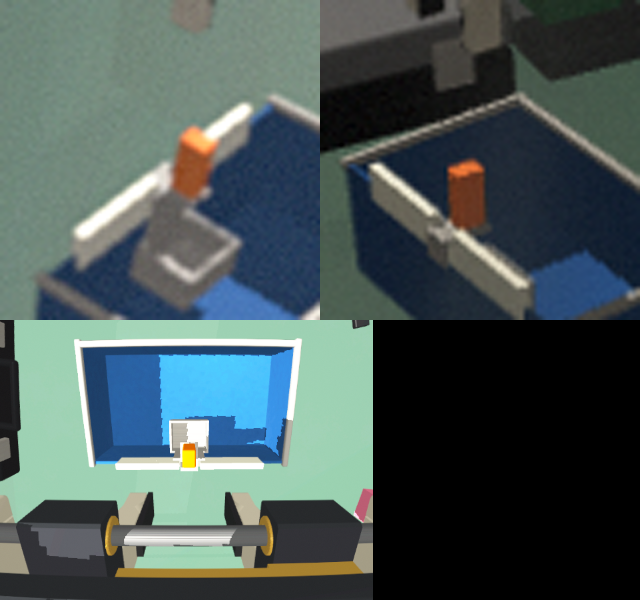

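The caddy hangs level with its bridge in the notch: scene crop (190,165), side crop (440,232). The lip is outside, the pan is inside, and the gripper is clear. I hand it in.

```bash
python3 -c "
from plant import ctrl
print(ctrl.close_job())"
```

```text
the job is handed in; nothing more can be done
None
```

The steel caddy is hanging level in the rail's notch, with its lip outside the tub, its pan inside and the gripper clear, and the job is handed in at about 17.5 s; the interface returned no verdict.

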